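# Nip down a fixture strap with a hex key

## Task

Take the thicker of the two hex keys out of the wooden stand, feel for the sunken hexagon socket of the screw in the flange fixture's strap without pressing hard, and with the key turn the screw clockwise, regrasping as needed, until the strap holds the flange firmly; do not force it beyond that. Then draw the key out and put it back upright in its own hole in the stand.

Things in the scene. Friction and masses are not known exactly. Their poses are not given: they have to be found in the camera images.
- hex_key: The thicker hex key, 0.36 to 0.6 kg: steel shank 19 mm across flats, 80 mm long, black square grip 34 x 34 mm on top, 42 mm tall (80 to 122 mm above the tip). Upright in its stand. Origin at the tip; z up the shank; x, y square to the grip's faces (within 0.5 rad of the stand's); two corners of the hexagon lie on x. The lowest 4 mm taper to 13 mm across flats and help to centre it.
- small_key: The thinner hex key, to be left alone: 10 mm across flats, black square grip 24 mm wide and 34 mm tall, its top 120 mm over the bench; origin at its tip, z up the shank. It stands in the other hole of the stand, 72 mm from the thicker key.
- key_stand: Wooden block, fixed on the bench, 56 x 136 x 55 mm (x, y, z), origin at the centre of its underside, with two upright round holes 45 mm deep. The hole at y = -36 mm is 24.5 mm wide (thicker key, its tip 10 mm over the bench), the one at y = +36 mm is 13.5 mm wide (thinner key).
- key_stand_hole0 (a point): Centre of the mouth of the thicker key's hole, on the stand's top face, 55 mm over the bench; the hole goes 45 mm straight down.
- fixture: Dark steel flange fixture bolted to the bench: plate 215 x 158 x 12 mm, origin on the bench under it, x toward the clamp. The flange lies at x = -50 mm between four dowels; a steel strap 118 x 54 x 38 mm reaches over its rim from the +x side, its clamp screw at x = +36 mm, y = 0, its top under 72 mm. Two guide pins at x = 79 mm stand 76 mm over the bench, the tallest part.
- socket (a point): On the screw's axis at the mouth of the 37 mm counterbore in the strap's top; sinks with the strap, does not turn with the screw. The screw's face lies 8 mm below it, its hexagon socket is 20 mm across flats, 21 mm deep (floor 29 mm below). Its angle is not measured: rest the key on it with about 5 N (over 40 N harms it) and turn; every 60 degrees it drops in, given 6 degrees either way.
- strap (a joint): Travel of the strap downward, m, 0 = raised. Turned clockwise from above, the screw lowers it 1 mm per rad, by 2.6 to 3.6 mm; it starts at 3.4 to 4.4 mm. It drags with 0.1 to 0.25 N m. The strap meets the flange at 6.85 mm and comes up solid at 7.0 mm, where the torque climbs within 0.1 rad: 0.3 to 0.5 N m holds firmly, over 0.8 N m damages the socket. It stays tight when the key leaves.
- flange: Bright two-bolt flange, 92 x 116 x 10 mm, lying loose in the fixture's nest under the nose of the strap; origin at the centre of its underside.
There are look-alikes about, which are no part of the job. There is more than one size of the flange; the one meant has the size given above.

How it is judged (in metres and radians):
On the way, in this order (a step that is already met when the one before it is completed fails the run):
1. the key is seated in the screw's socket, at least 12 mm below the face of the screw head (z of hex_key in the frame of socket below -0.02 m and horizontal distance between hex_key and socket below 0.004 m), for 0.2 s.
2. the strap is drawn down until it bears on the flange with 25 N or more, the key still in the socket (contact force between strap and flange above 25 N and z of hex_key in the frame of socket below -0.018 m), for 0.1 s.
At the end, for the whole second after the job is handed in: The strap is down (over 6.6 mm of travel) and bears on the flange with over 15 N; the thicker key stands released in its own hole, within 6 mm of the hole's axis, its tip no more than 4 mm above the hole's floor, within 0.15 rad of upright, at rest (contact force between strap and flange above 15 N and value of joint strap above 0.0066 m and horizontal distance between hex_key and key_stand_hole0 below 0.006 m and height (world z) of hex_key below 0.014 m and angle between hex_key's own z axis and vertical below 0.15 rad and linear speed of hex_key below 0.02 m/s); the robot touches nothing.
It fails at once if the key bears on the fixture with more than 40 N while it is not in the socket (contact force between hex_key and fixture above 40 N and z of hex_key in the frame of socket above -0.014 m).
It fails at once if the key is wrenched in the tight socket (its faces bear on the screw with more than 220 N in all, about 0.8 N m) (contact force between hex_key and fixture above 220 N).
It fails at once if the small key is lifted or knocked out (distance of small_key from where it was at the start of the episode above 0.02 m).
It fails at once if the flange is shifted out of its nest (distance of flange from where it was at the start of the episode above 0.006 m).
It also fails if it takes over 72 s, if anything falls off the work surface, if the arm or the gripper's body presses on something with over 40 N, if the wrist force passes 120 N, or if a joint passes its speed limit or range.

## Robot

A 7-joint arm with a two-finger parallel gripper is mounted at the origin on a cart in front of the work surface, level with it; the furniture and walls round the work are solid. World frame = base frame: x ahead of the robot, y to its left, z up, the work surface at z = 0. Lengths are in m, angles in degrees, forces in N, time in s.
With the tool pointing down it reaches from about 0.425 to 0.875 m from the base axis. Payload 4.7 kg.
Tool frame: the origin (TCP) lies at the very end of the fingers, on their centre line; the grasp point (between the pads) lies 19 mm behind it; z points along the fingers, y is the line along which they close (so a half turn about z gives the same grasp; the last joint's range is limited). The gripper opens to 87 mm and grips with 3 to 60 N. Pads are 19 mm wide; open, the fingers measure 117 mm over their backs; the gripper's body (75 mm by 190 mm) begins 51 mm behind the grasp point.
Start: joints at [-44.112, 18.392, -4.016, 83.108, 1.295, 78.541, -3.26], TCP at [0.46, 0.459, 0.223] pointing down, gripper open.
Joint ranges: [-163.93, 163.93], [-17.29, 119.83], [-79.2, 71.16], [3.27, 140.29], [-89.18, 269.18], [5.43, 117.66], [-154.24, 154.24]. Speed limits (degrees/s): [147.25, 147.25, 180, 180, 180, 180, 180].

## Interface

Orientations are given as [roll, pitch, yaw] about the fixed x, y, z axes, in that order (R = Rz(yaw) Ry(pitch) Rx(roll)).
In Python, from cell import get_obs, eyes, env gives the robot as it stands.
- The arm moves only by the tool servo_tool, never from a script. Its argument "series" is a list that holds one entry, the list of rows, each a list of 7 numbers: the shift along the tool's x, y, z in units of 300 mm (1.0 is 300 mm), then the turn, a rotation vector about the tool's x, y, z in units of pi rad (1.0 is pi rad), then the opening, from 0 (shut) to 1 (fully open). In form: [[[tx, ty, tz, wx, wy, wz, gripper], ...]]. A call has 1 to 12 rows; each row is the pose to reach, as a shift and turn from the pose commanded when the call began, along the tool's axes at that moment, turning the shorter way round; what a row does not reach only later rows make up. A row lasts 1/12 s, in which the tool goes at most 41.7 mm and 7.16 degrees, less where a joint would pass 70% of its speed; a pose out of reach is approached as far as the arm can. A call with a number of a shift or a turn outside -1 to 1 is refused whole. A call with a gripper value outside its range is refused whole. The fingers move at their own pace and stop on an object; "grip_force" is the grip in N (left out, the last holds). Time passes only in rows, so rows that repeat a pose let the fingers close. It gives the time, the measured TCP pose, the force, the opening and the grip force at its end, in the units of the state.
- get_obs(): the state, without advancing time (a new reading comes with each control period).
- eyes.read_camera(name): name is "scene" or "top" or "wrist"; returns a dict with "frame" (480x640x3 uint8, red, green, blue), "depth" (480x640 float32, m along the optical axis (not along the pixel's ray), 0 where there is no reading), "fx", "fy", "cx", "cy" (pixels), "distortion" ([k1, k2, p1, p2, k3] as OpenCV has them; the pictures are not rectified), "origin" and "rotation" of the camera in the world; the wrist camera has in their place "mount" (4x4, takes a point from camera to tool coordinates, whose origin is the TCP and whose axes are the flange's). Camera axes: x right, y down, z forward; pixel columns grow to the right and rows downward; lengths in m; the calibration is good to about 2 mm. A picture is of the moment at which its call begins: read the wrist's pose just before it.
- env.sign_off(): hands the job in; it is judged then, once.
The state is a dict: "time_s": time; "qpos": joint angles; "joint_velocities": joint speeds; "effort": joint torques, N m; "tool_pos": TCP position; "tool_rot": TCP orientation; "force": force on the tool from outside, world axes, zero at the start; "wrist_torque": the same for the moment, N m; "grip_width": finger opening in m; "grasp_force": force on a finger pad.
Only numpy, scipy, OpenCV 4.12 (cv2) and the standard library are available. Lean on these libraries where they do the work, as an engineer would, in place of code of your own. Each camera call takes 0.05 s, during which the arm holds its last target. There are 200 camera calls.

## Working session

There is one attempt and no reset: what is moved stays moved. The work goes in short steps, Python scripts to look and compute and a tool call to move; the robot and the scene stay as the last step left them, time stands still between calls to the robot, and variables do not carry over. Pictures are saved under pics/ and viewed, at most 10 in all, crops included, and the job is handed in when it is done.

Besides the shell and the picture viewer there is one more tool, called by a JSON object that holds its "op" and its "data", one argument or row to a line. servo_tool: Moves the arm, as the interface text tells. Shifts and turns lie within -1 to 1; 1 stands for 300 mm of shift or pi rad of turn. Its arguments: {"type":"object","properties":{"series":{"type":"array"},"grip_force":{"type":"number"}},"required":["series"]}

```bash
mkdir -p pics; ls; cat > h.py <<'E'
import numpy as np, cv2
from scipy.spatial.transform import Rotation as R
from cell import get_obs, eyes, env
def tool():
    o=get_obs(); return np.array(o["tool_pos"]),o
def cam(name):
    o=get_obs(); c=eyes.read_camera(name)
    if name=="wrist":
        T=np.eye(4); T[:3,:3]=R.from_euler('xyz',o["tool_rot"],degrees=True).as_matrix(); T[:3,3]=o["tool_pos"]
        M=T@np.array(c["mount"]); c["R"]=M[:3,:3]; c["o"]=M[:3,3]
    else: c["R"]=np.array(c["rotation"]); c["o"]=np.array(c["origin"])
    c["K"]=np.array([[c["fx"],0,c["cx"]],[0,c["fy"],c["cy"]],[0,0,1.]]); return c
def ray(c,u,v):
    p=cv2.undistortPoints(np.array([[[u,v]]],float),c["K"],np.array(c["distortion"],float))[0,0]
    return np.array([p[0],p[1],1.])
def at_depth(c,u,v):
    d=c["depth"][int(v),int(u)]; return c["o"]+c["R"]@(ray(c,u,v)*d)
def at_z(c,u,v,z):
    r=c["R"]@ray(c,u,v); return c["o"]+r*(z-c["o"][2])/r[2]
def proj(c,P):
    q=c["R"].T@(np.array(P)-c["o"]); return cv2.projectPoints(q.reshape(1,1,3),np.zeros(3),np.zeros(3),c["K"],np.array(c["distortion"],float))[0].ravel()
def cloud(c):
    v,u=np.mgrid[0:480,0:640]; p=cv2.undistortPoints(np.stack([u,v],-1).reshape(-1,1,2).astype(float),c["K"],np.array(c["distortion"],float)).reshape(480,640,2)
    q=np.concatenate([p,np.ones((480,640,1))],-1)*c["depth"][...,None]
    return q@c["R"].T+c["o"]
def save(c,fn,box=None,s=1):
    f=c["frame"][...,::-1]
    if box: u0,v0,u1,v1=box; f=f[v0:v1,u0:u1]
    cv2.imwrite("pics/"+fn,cv2.resize(np.ascontiguousarray(f),None,fx=s,fy=s,interpolation=cv2.INTER_CUBIC))
E
python3 - <<'E'
from h import *
import pickle
for n in("scene","top"):
    c=cam(n); save(c,n+"0.png"); pickle.dump(c,open(n+".pkl","wb")); print(n,c["o"],c["R"].round(3).tolist(),c["fx"])
o=get_obs(); print(o)
E
```

```text
pics
scene [ 0.04843313 -0.65174602  0.62888334] [-129.648, -0.177, -39.03] 464.76026555742595
top [ 0.34044736 -0.12634214  0.90657497] [-171.764, 1.541, -90.628] 474.1791373311213
{'time_s': 0.1, 'qpos': array([-44.1104662 ,  18.43384647,  -4.0144849 ,  83.16573015,
         1.29437894,  78.54233404,  -3.26074596]), 'joint_velocities': array([ 0.0613076 , -0.1363045 ,  0.03282917, -0.25451532, -0.0209553 ,
       -0.11219273,  0.06687302]), 'effort': array([-5.31649548e-04, -4.92569268e+01, -4.06000391e-01, -3.13397241e+01,
       -6.41189958e-02,  3.94865347e-02,  8.32110845e-05]), 'tool_pos': array([0.45996985, 0.45857991, 0.22160082]), 'tool_rot': array([-1.79903281e+02,  5.16963508e-03,  1.34918154e+02]), 'force': array([-0.12158792,  0.74438319, -0.22638547]), 'wrist_torque': array([ 0.00587293, -0.03346285, -0.04454541]), 'grasp_force': 0.0, 'grip_width': 0.08720635442203366}
```

View pics/top0.png

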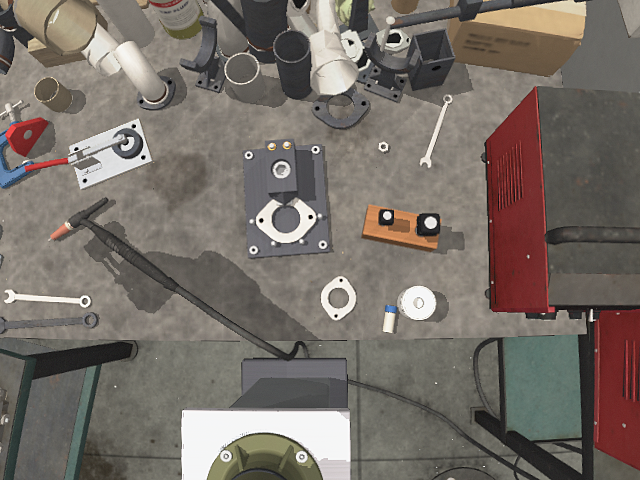

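View pics/scene0.png

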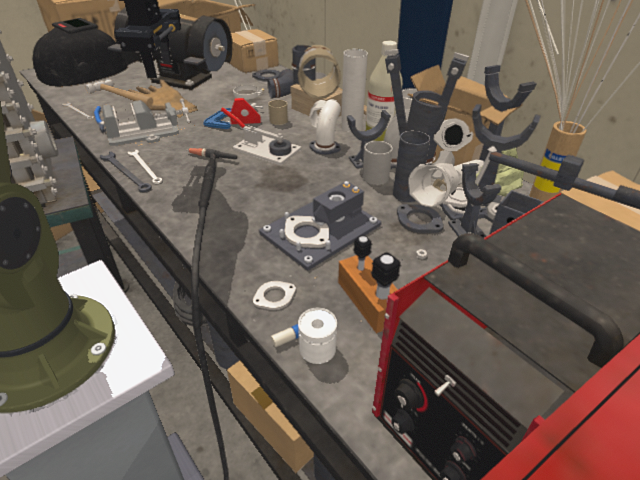

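The top view shows the fixture with its socket at about (281,169). The stand has the thin key at (387,217) and the thick key at (428,224), which is the larger grip. Possible look-alikes: for the key, the thin key (387,217). For the flange, a loose one at (338,298) and a dark one at (340,108). For the screw, the fixture's corner bolts and the nut at (383,147).

```bash
sed -i 's/c\["R"\]=np.array(c\["rotation"\]);/c["R"]=R.from_euler("xyz",c["rotation"],degrees=True).as_matrix();/' h.py
python3 - <<'E'
from h import *
import pickle
t=pickle.load(open("top.pkl","rb")); t["R"]=R.from_euler("xyz",t["rotation"],degrees=True).as_matrix()
print(t["R"].round(2).tolist())
for n,u,v,z in [("thick",428,224,.132),("thin",387,217,.12),("sock",281,169,.064),("bench",340,200,0),("welder",520,120,.2),("weldtop",490,250,.2)]:
    print(n,at_depth(t,u,v).round(4),at_z(t,u,v,z).round(4))
C=cloud(t); 
for n,(u0,v0,u1,v1),zl,zh in [("thickgrip",(405,200,450,245),.122,.142),("thingrip",(370,200,405,235),.11,.126),("standtop",(355,200,445,255),.048,.062),("strap",(250,140,330,200),.05,.09)]:
    P=C[v0:v1,u0:u1].reshape(-1,3); P=P[(P[:,2]>zl)&(P[:,2]<zh)]
    r=cv2.minAreaRect((P[:,:2]*1000).astype(np.float32)); print(n,len(P),np.median(P,0).round(4),r)
# gripper-level map: obstacles above z=.12 near keys
M=(C[...,2]>.13)&(C[...,0]>.3)&(C[...,0]<.9)
P=C[M]; sel=P[(abs(P[:,1]+.25)<.5)]
H,xe,ye=np.histogram2d(sel[:,0],sel[:,1],bins=[np.arange(.35,.95,.05),np.arange(-.6,.3,.05)])
print(xe);print(ye.round(2));print(H.astype(int))
big=cv2.resize(t["frame"][90:270,230:460,::-1],None,fx=3.4,fy=3.3,interpolation=cv2.INTER_CUBIC); cv2.imwrite("pics/crop1.png",big)
E
```

```text
[[-0.01, -0.99, 0.14], [-1.0, 0.01, 0.03], [-0.03, -0.14, -0.99]]
thick [ 0.475  -0.2893  0.1345] [ 0.4754 -0.2898  0.132 ]
thin [ 0.4902 -0.2233  0.1212] [ 0.4905 -0.2235  0.12  ]
sock [ 0.6013 -0.0361  0.0412] [ 0.5944 -0.0384  0.064 ]
bench [ 0.5481 -0.1475  0.0021] [ 0.5486 -0.1476  0.    ]
welder [ 0.6317 -0.4346  0.1957] [ 0.6299 -0.4328  0.2   ]
weldtop [ 0.4433 -0.4297  0.0208] [ 0.4225 -0.3683  0.2   ]
thickgrip 402 [ 0.4764 -0.2918  0.1315] ((476.84478759765625, -293.09124755859375), (33.24787902832031, 33.923927307128906), 88.17076110839844)
thingrip 208 [ 0.4915 -0.2219  0.1191] ((492.9578552246094, -222.69224548339844), (24.036550521850586, 24.211105346679688), 87.6371841430664)
standtop 1608 [ 0.4804 -0.2516  0.0548] ((485.26214599609375, -257.81414794921875), (135.8395233154297, 57.350032806396484), 77.69577026367188)
strap 1550 [ 0.599  -0.0377  0.0674] ((595.5821533203125, -37.648860931396484), (111.67642974853516, 54.29671859741211), 2.4929120540618896)
[0.35 0.4  0.45 0.5  0.55 0.6  0.65 0.7  0.75 0.8  0.85 0.9 ]
[-0.6  -0.55 -0.5  -0.45 -0.4  -0.35 -0.3  -0.25 -0.
[... 349 characters left out ...]
4    0    0    0    0    0    0    0    0    0    0
     0    0    0]
 [ 845  990 1038 1334    0    0    0    0    0    0    0    0    0    0
     0    0    0]
 [ 901  942  987 1221    0    0    0    0    0    0    0    0    0    0
     0    0    0]
 [ 132  157  207  281    0    0    0    0    0    0    0    0    0    0
     0    0    0]
 [   0    0    0    0    0    0    0    0    0    0    0    0    0    0
     0    0    0]
 [   0    0    0    0    0    0  142   22   30    0  201   91    0    0
    62    0    0]
 [ 586  603  505  460  602  320  333  301   15    0  184  192    1   65
     0    0    0]
 [ 468  440  436  372   37    1    0    0    0    0   57  584  488   98
    17    2    0]]
```

View pics/crop1.png

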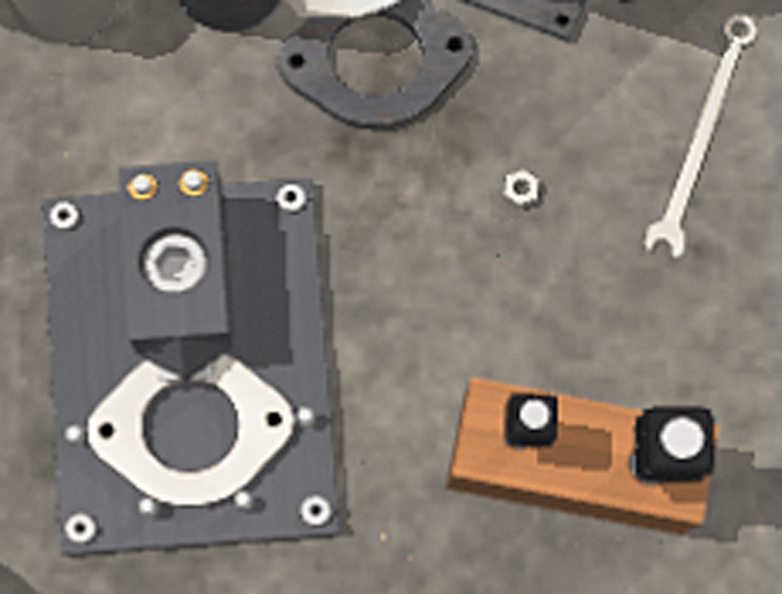

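The crop shows the thick key at crop (680,440), with a 34 mm grip by depth. The thin key is at (533,418) and the clamp screw socket at (175,262).

```bash
cat >> h.py <<'E'
def plan(x,y,z,yaw):
    o=get_obs(); A=R.from_euler('xyz',o["tool_rot"],degrees=True); B=R.from_euler('xyz',[180,0,yaw],degrees=True)
    s=A.inv().apply(np.array([x,y,z])-o["tool_pos"])/.3; w=(A.inv()*B).as_rotvec()/np.pi
    print("plan",s.round(4).tolist(),w.round(4).tolist())
def st():
    o=get_obs(); print("t",round(o["time_s"],2),"pos",o["tool_pos"].round(4),"rot",np.round(o["tool_rot"],2),"F",o["force"].round(2),"M",o["wrist_torque"].round(3),"w",round(o["grip_width"],4),"gf",o["grasp_force"],"q7",round(o["qpos"][6],1))
E
python3 -c "
from h import *
plan(.5,.1,.26,112); plan(.475,-.293,.25,88)"
```

```text
plan [-0.9406, -0.7497, -0.1266] [-0.0005, 0.0001, 0.1273]
plan [-1.8094, -1.7336, -0.0916] [-0.0005, 0.0002, 0.2607]
```

{"op": "servo_tool", "data": {
  "series": [
    [[-0.94,-0.75,-0.127,-0.0005,0,0.127,1],[-0.94,-0.75,-0.127,-0.0005,0,0.127,1],[-0.94,-0.75,-0.127,-0.0005,0,0.127,1],[-0.94,-0.75,-0.127,-0.0005,0,0.127,1],[-0.94,-0.75,-0.127,-0.0005,0,0.127,1],[-0.94,-0.75,-0.127,-0.0005,0,0.127,1],[-0.94,-0.75,-0.127,-0.0005,0,0.127,1],[-0.94,-0.75,-0.127,-0.0005,0,0.127,1],[-0.94,-0.75,-0.127,-0.0005,0,0.127,1],[-0.94,-0.75,-0.127,-0.0005,0,0.127,1],[-0.94,-0.75,-0.127,-0.0005,0,0.127,1]]
  ],
  "grip_force": 40
}}

```text
time_s: 1.02
tool_pos: [0.5003, 0.0983, 0.2608]
tool_rot: [179.9, -0.0, 111.8]
force: [0.4, 0.6, -0.3]
grip_width: 0.087
grasp_force: 0.0
```

```bash
python3 -c "
from h import *
st(); plan(.56,-.1,.26,88)"
```

```text
t 1.02 pos [0.5003 0.0983 0.2608] rot [ 1.7989e+02 -3.0000e-02  1.1179e+02] F [ 0.38  0.59 -0.3 ] M [0.052 0.016 0.038] w 0.087 gf 0.0 q7 7.8
plan [-0.6876, -0.0606, 0.0021] [0.0006, -0.0003, 0.1322]
```

{"op": "servo_tool", "data": {
  "series": [
    [[-0.6,-0.06,0,0,0,0.132,1],[-0.6,-0.06,0,0,0,0.132,1],[-0.6,-0.06,0,0,0,0.132,1],[-0.6,-0.06,0,0,0,0.132,1],[-0.6,-0.06,0,0,0,0.132,1],[-0.6,-0.06,0,0,0,0.132,1],[-0.6,-0.06,0,0,0,0.132,1]]
  ]
}}

```text
time_s: 1.6
tool_pos: [0.5511, -0.072, 0.2598]
tool_rot: [-180.0, -0.1, 88.3]
force: [0.7, -0.2, -0.8]
grip_width: 0.0871
grasp_force: 0.0
```

```bash
python3 -c "
from h import *
st(); c=cam('wrist'); print(c['o'],c['R'].round(3).tolist(),c['fx'],proj(c,[.5945,-.0384,.068]),proj(c,[.477,-.293,.132]))
save(c,'w1.png'); import pickle; pickle.dump(c,open('w1.pkl','wb')); plan(.475,-.293,.25,88)"
```

```text
t 1.6 pos [ 0.5511 -0.072   0.2598] rot [-1.7999e+02 -1.0000e-01  8.8330e+01] F [ 0.7  -0.19 -0.76] M [0.031 0.086 0.04 ] w 0.0871 gf 0.0 q7 5.1
[5.53376588e-01 2.94730065e-04 4.22314188e-01] [[1.0, -0.028, -0.007], [-0.029, -0.965, -0.262], [0.001, 0.262, -0.965]] 366.1326754696283 [365.41916246 183.71742485] [254.02291269 451.05812253]
plan [-0.7478, -0.2335, 0.0313] [-0.0, -0.0007, 0.0026]
```

View pics/w1.png

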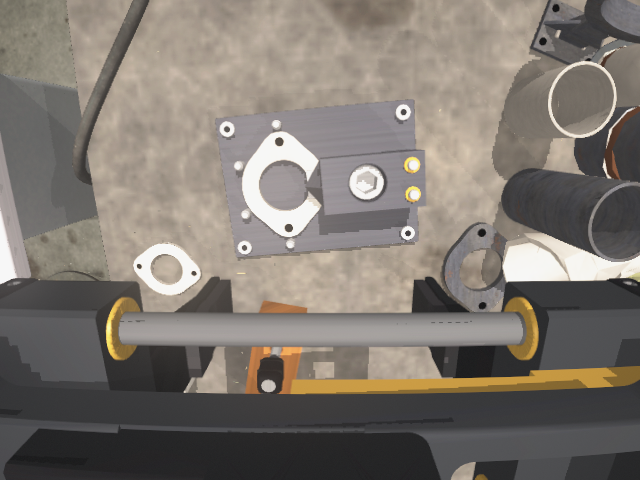

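The wrist view shows the socket's counterbore at (367,182). The strap and guide pins are to its right and the flange to its left. I'll enlarge this crop and move on to the key.

{"op": "servo_tool", "data": {
  "series": [
    [[-0.745,-0.233,0.03,0,0,0.002,1],[-0.745,-0.233,0.03,0,0,0.002,1],[-0.745,-0.233,0.03,0,0,0.002,1],[-0.745,-0.233,0.03,0,0,0.002,1],[-0.745,-0.233,0.03,0,0,0.002,1],[-0.745,-0.233,0.03,0,0,0.002,1],[-0.745,-0.233,0.03,0,0,0.002,1],[-0.745,-0.233,0.03,0,0,0.002,1],[-0.745,-0.233,0.03,0,0,0.002,1]]
  ]
}}

```text
time_s: 2.4
tool_pos: [0.476, -0.2914, 0.251]
tool_rot: [179.9, -0.2, 88.2]
force: [0.2, -0.2, 0.3]
grip_width: 0.087
grasp_force: 0.0
```

```bash
python3 -c "
from h import *
import pickle
st(); c=cam('wrist'); print(proj(c,[.477,-.293,.132])); 
w=pickle.load(open('w1.pkl','rb'))
a=cv2.resize(w['frame'][150:214,330:420,::-1],None,fx=6,fy=6,interpolation=cv2.INTER_CUBIC)
b=cv2.resize(c['frame'][230:480,180:460,::-1],(540,480))
cv2.imwrite('pics/comb.png',np.vstack([a,b[:,:]])[:860]) if 0 else cv2.imwrite('pics/comb.png',a)
C=cloud(w)
P=C[150:214,320:420].reshape(-1,3); P=P[(P[:,2]>.055)&(P[:,2]<.08)]; z=np.median(P[:,2]); print('ztop',z,np.percentile(P[:,2],[10,90]))
# white ring fit (screw face)
g=w['frame'].astype(int).sum(2)[160:206,345:390]; m=g>480; v,u=np.nonzero(m)
e=cv2.fitEllipse(cv2.convexHull(np.stack([u,v],1).astype(np.int32))); print(e); uc,vc=e[0][0]+345,e[0][1]+160
print('screw face centre',at_z(w,uc,vc,z-.008), uc,vc,'mouth at pix',at_z(w,367,182,z))
D=C[int(vc)-12:int(vc)+13,int(uc)-12:int(uc)+13,2]; print((D[::4,::3]*1000).round(0))
plan(.477,-.293,.095,88)
"
```

```text
t 2.4 pos [ 0.476  -0.2914  0.251 ] rot [ 1.7991e+02 -1.6000e-01  8.8190e+01] F [ 0.24 -0.16  0.3 ] M [-0.031  0.108  0.047] w 0.087 gf 0.0 q7 30.4
[322.44976799 239.62362312]
ztop 0.06774641372743861 [0.06020894 0.06905206]
((21.050888061523438, 22.08868408203125), (33.692222595214844, 34.296180725097656), 66.37107849121094)
screw face centre [ 0.59608224 -0.03771893  0.05974641] 366.05088806152344 182.08868408203125 mouth at pix [ 0.59605565 -0.03681941  0.06774641]
[[59. 60. 60. 59. 59. 59. 57. 60. 60.]
 [61. 60. 40. 40. 40. 41. 39. 60. 60.]
 [59. 41. 41. 40. 42. 40. 41. 47. 60.]
 [60. 40. 41. 41. 41. 41. 40. 52. 60.]
 [60. 42. 41. 41. 41. 41. 42. 53. 59.]
 [60. 61. 52. 39. 40. 50. 58. 60. 60.]
 [61. 60. 60. 61. 60. 60. 61. 60. 51.]]
plan [-0.0072, 0.0022, 0.5201] [0.0005, -0.0008, 0.0013]
```

View pics/comb.png

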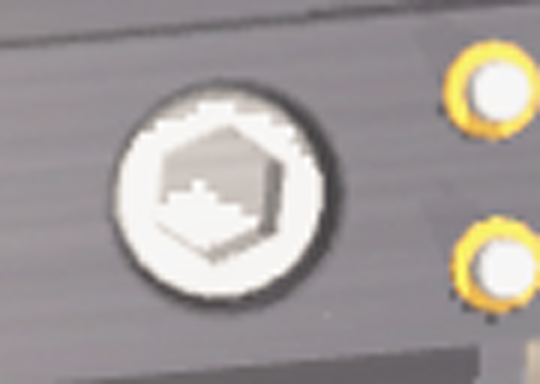

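The enlarged crop shows the screw face centred at about (366.3,182). Hexagon corners sit at about 25° mod 60 in world axes. A quick check of the key from here, then grasp.

```bash
python3 -c "
from h import *
c=cam('wrist'); C=cloud(c); P=C.reshape(-1,3)
P=P[(abs(P[:,0]-.477)<.035)&(abs(P[:,1]+.293)<.035)&(P[:,2]>.12)&(P[:,2]<.14)]
print(len(P),np.median(P,0),cv2.minAreaRect((P[:,:2]*1000).astype(np.float32)))
save(c,'w2.png')"
```

```text
1790 [ 0.4794767  -0.29113563  0.13187391] ((479.224365234375, -293.50128173828125), (34.38261795043945, 34.49679183959961), 87.89388275146484)
```

View pics/w2.png

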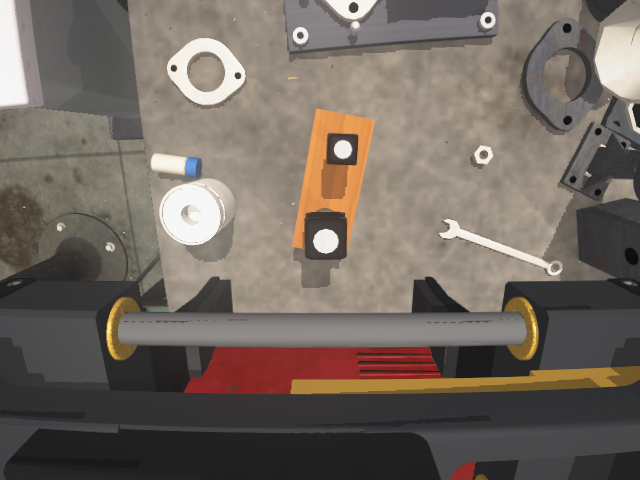

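The thick key's grip is at (325,240), square to the fingers and clear of obstacles. The thin key is at (342,149). Descending to grasp.

{"op": "servo_tool", "data": {
  "series": [
    [[-0.005,0.008,0.3,0,0,0,1],[-0.005,0.008,0.52,0,0,0,1],[-0.005,0.008,0.52,0,0,0,1],[-0.005,0.008,0.52,0,0,0,1],[-0.005,0.008,0.52,0,0,0,1],[-0.005,0.008,0.52,0,0,0,0.2],[-0.005,0.008,0.52,0,0,0,0.2],[-0.005,0.008,0.52,0,0,0,0.2],[-0.005,0.008,0.52,0,0,0,0.2],[-0.005,0.008,0.52,0,0,0,0.2],[-0.005,0.008,0.52,0,0,0,0.2],[-0.005,0.008,0.52,0,0,0,0.2]]
  ],
  "grip_force": 50
}}

```text
time_s: 3.5
tool_pos: [0.4774, -0.2961, 0.096]
tool_rot: [179.9, -0.0, 87.9]
force: [0.4, 0.7, 0.2]
grip_width: 0.0483
grasp_force: 0.0
```

```bash
python3 -c "
from h import *
st()"
```

```text
t 3.5 pos [ 0.4774 -0.2961  0.096 ] rot [ 1.7986e+02 -4.0000e-02  8.7930e+01] F [0.36 0.74 0.25] M [-0.085  0.078 -0.024] w 0.0483 gf 0.0 q7 34.4
```

{"op": "servo_tool", "data": {
  "series": [
    [[0.01,0.002,0,0,0,0,0.55],[0.01,0.002,0,0,0,0,0.5],[0.01,0.002,0,0,0,0,0],[0.01,0.002,0,0,0,0,0],[0.01,0.002,0,0,0,0,0],[0.01,0.002,0,0,0,0,0],[0.01,0.002,0,0,0,0,0],[0.01,0.002,0,0,0,0,0]]
  ]
}}

```text
time_s: 4.17
tool_pos: [0.4779, -0.293, 0.0953]
tool_rot: [179.9, -0.1, 87.9]
force: [0.1, 0.2, -0.2]
grip_width: 0.034
grasp_force: 49.8
```

```bash
python3 -c "
from h import *
st()"
```

```text
t 4.17 pos [ 0.4779 -0.293   0.0953] rot [ 1.7992e+02 -5.0000e-02  8.7940e+01] F [ 0.06  0.25 -0.21] M [-0.043 -0.129  0.014] w 0.034 gf 49.77889467962086 q7 34.1
```

{"op": "servo_tool", "data": {
  "series": [
    [[0,0,-0.1,0,0,0,0],[0,0,-0.2,0,0,0,0],[0,0,-0.3,0,0,0,0],[0,0,-0.4,0,0,0,0],[0,0,-0.4,0,0,0,0],[0,0,-0.4,0,0,0,0],[0,0,-0.4,0,0,0,0]]
  ]
}}

```text
time_s: 4.75
tool_pos: [0.4764, -0.2923, 0.2131]
tool_rot: [-179.9, -0.1, 87.9]
force: [-0.3, 0.7, -5.5]
grip_width: 0.0336
grasp_force: 49.8
```

```bash
python3 -c "
from h import *
st(); plan(.595,-.0377,.19,175)"
```

```text
t 4.75 pos [ 0.4764 -0.2923  0.2131] rot [-1.7988e+02 -1.4000e-01  8.7940e+01] F [-0.28  0.66 -5.54] M [-0.007  0.065  0.068] w 0.0336 gf 49.81612557079643 q7 30.9
plan [0.862, 0.3648, 0.0783] [0.0001, -0.0011, -0.4836]
```

{"op": "servo_tool", "data": {
  "series": [
    [[0.86,0.365,0,0,0,-0.484,0],[0.86,0.365,0,0,0,-0.484,0],[0.86,0.365,0,0,0,-0.484,0],[0.86,0.365,0,0,0,-0.484,0],[0.86,0.365,0,0,0,-0.484,0],[0.86,0.365,0,0,0,-0.484,0],[0.86,0.365,0,0,0,-0.484,0],[0.86,0.365,0,0,0,-0.484,0],[0.86,0.365,0,0,0,-0.484,0],[0.86,0.365,0.078,0,0,-0.484,0],[0.86,0.365,0.078,0,0,-0.484,0],[0.86,0.365,0.078,0,0,-0.484,0]]
  ]
}}

```text
time_s: 5.75
tool_pos: [0.5932, -0.0389, 0.1868]
tool_rot: [-180.0, -0.5, 174.3]
force: [0.4, 0.1, -4.1]
grip_width: 0.0338
grasp_force: 49.8
```

```bash
python3 -c "
from h import *
st(); plan(.595,-.0377,.155,175)"
```

```text
t 5.75 pos [ 0.5932 -0.0389  0.1868] rot [-179.99   -0.47  174.26] F [ 0.39  0.08 -4.08] M [ 0.031 -0.001 -0.016] w 0.0338 gf 49.81467544217594 q7 88.2
plan [-0.0065, 0.0045, 0.1061] [-0.0001, -0.0026, -0.0041]
```

{"op": "servo_tool", "data": {
  "series": [
    [[-0.006,0.004,0.05,0,0,-0.004,0],[-0.006,0.004,0.09,0,0,-0.004,0],[-0.006,0.004,0.106,0,0,-0.004,0],[-0.006,0.004,0.106,0,0,-0.004,0],[-0.006,0.004,0.106,0,0,-0.004,0],[-0.006,0.004,0.106,0,0,-0.004,0]]
  ]
}}

```text
time_s: 6.25
tool_pos: [0.5985, -0.0382, 0.1607]
tool_rot: [179.9, 0.1, 174.6]
force: [-0.1, 0.4, -5.5]
grip_width: 0.0339
grasp_force: 49.8
```

```bash
python3 -c "
from h import *
st(); plan(.595,-.0377,.145,175)
c=cam('wrist'); C=cloud(c); print(proj(c,[.595,-.0377,.0677]),proj(c,[.595,-.0377,.155]))
save(c,'w3.png',(200,130,440,310),3)"
```

```text
t 6.25 pos [ 0.5985 -0.0382  0.1607] rot [1.7995e+02 9.0000e-02 1.7458e+02] F [-0.15  0.44 -5.5 ] M [ 0.062 -0.005 -0.048] w 0.0339 gf 49.81721511343494 q7 88.7
plan [0.0117, 0.0005, 0.0522] [0.0003, 0.0005, -0.0023]
[320.94723151 240.17997457] [320.75339395 286.19704545]
```

View pics/w3.png

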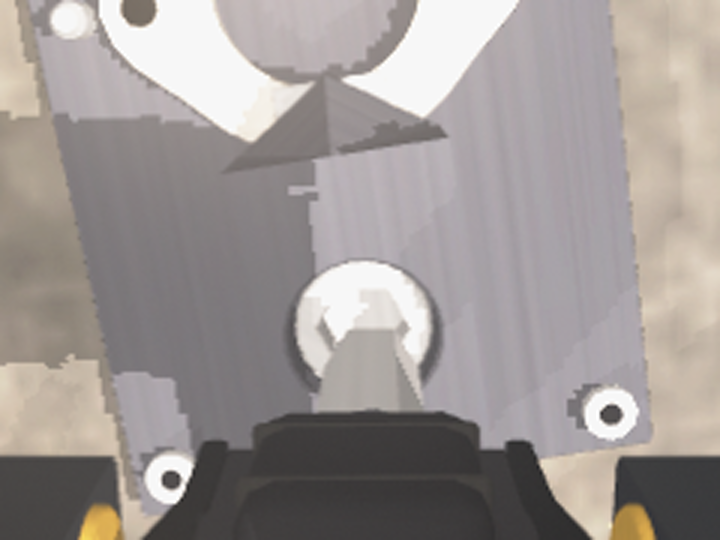

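The view shows the key tip, at about (371,328) in the crop, right over the hexagon mouth at (364,322). Correcting x and settling.

{"op": "servo_tool", "data": {
  "series": [
    [[0.005,0,0.01,0,0,-0.002,0],[0.005,0,0.01,0,0,-0.002,0],[0.005,0,0.01,0,0,-0.002,0],[0.005,0,0.01,0,0,-0.002,0]]
  ]
}}

```text
time_s: 6.63
tool_pos: [0.5969, -0.038, 0.1577]
tool_rot: [179.9, 0.1, 175.0]
force: [0.0, 1.1, -6.4]
grip_width: 0.0337
grasp_force: 49.8
```

```bash
python3 -c "
from h import *
st(); plan(.595,-.0377,.148,175)
c=cam('wrist');o=get_obs()['tool_pos']
for dx in(-.0075,0): print(proj(c,o+[dx,0,-.0853]))
print(proj(c,[.596,-.0377,.0597]))
save(c,'w4.png',(280,200,370,270),8)"
```

```text
t 6.63 pos [ 0.5969 -0.038   0.1577] rot [1.7994e+02 1.0000e-01 1.7496e+02] F [ 0.04  1.14 -6.4 ] M [ 0.029 -0.012 -0.023] w 0.0337 gf 49.81699873809703 q7 89.1
plan [0.0065, 0.0003, 0.0324] [0.0004, 0.0005, -0.0002]
[319.72719222 237.57197123]
[320.67848095 247.83618124]
[320.96045307 241.73214945]
```

View pics/w4.png

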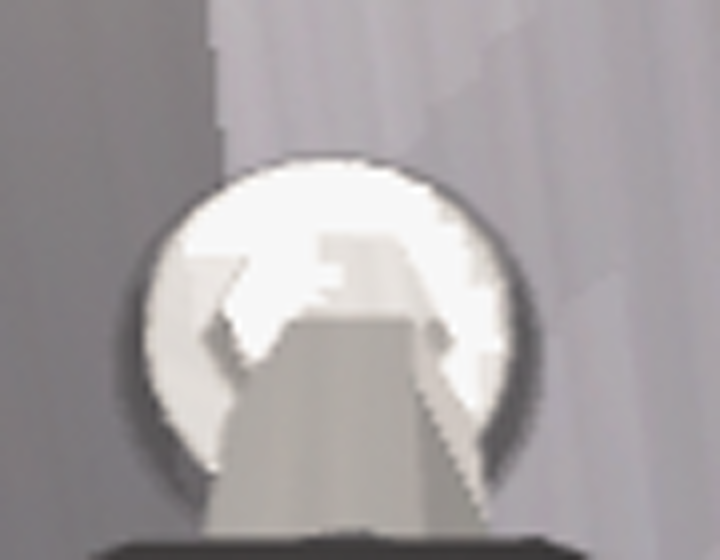

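The crop shows the key tip's front edge centred at (350,318) and the hexagon centre at (328,337). The tip is therefore about 2 mm off, towards +y and +x. Correcting, then lowering to just above the face.

{"op": "servo_tool", "data": {
  "series": [
    [[0.008,-0.005,0,0,0,0,0],[0.008,-0.005,0.015,0,0,0,0],[0.008,-0.005,0.03,0,0,0,0],[0.008,-0.005,0.03,0,0,0,0],[0.008,-0.005,0.03,0,0,0,0]]
  ]
}}

```text
time_s: 7.1
tool_pos: [0.5939, -0.0392, 0.1478]
tool_rot: [179.9, 0.0, 175.0]
force: [0.2, 0.8, -4.5]
grip_width: 0.0336
grasp_force: 49.8
```

```bash
python3 -c "
from h import *
st()"
```

```text
t 7.1 pos [ 0.5939 -0.0392  0.1478] rot [179.95   0.   174.96] F [ 0.23  0.8  -4.49] M [ 0.041 -0.003  0.035] w 0.0336 gf 49.81707186321728 q7 89.2
```

{"op": "servo_tool", "data": {
  "series": [
    [[0,0,0.003,0,0,0,0],[0,0,0.006,0,0,0,0],[0,0,0.009,0,0,0,0],[0,0,0.012,0,0,0,0],[0,0,0.012,0,0,0,0]]
  ]
}}

```text
time_s: 7.52
tool_pos: [0.5942, -0.0393, 0.1447]
tool_rot: [179.9, 0.1, 175.0]
force: [-0.4, -0.1, -4.9]
grip_width: 0.0336
grasp_force: 49.8
```

```bash
python3 -c "
from h import *
st()"
```

```text
t 7.52 pos [ 0.5942 -0.0393  0.1447] rot [1.7995e+02 5.0000e-02 1.7496e+02] F [-0.36 -0.06 -4.93] M [ 0.093  0.028 -0.036] w 0.0336 gf 49.81689571752213 q7 89.3
```

{"op": "servo_tool", "data": {
  "series": [
    [[0,0,0.003,0,0,0,0],[0,0,0.006,0,0,0,0],[0,0,0.009,0,0,0,0],[0,0,0.009,0,0,0,0]]
  ]
}}

```text
time_s: 7.85
tool_pos: [0.5942, -0.0392, 0.1419]
tool_rot: [179.9, 0.1, 175.0]
force: [0.3, 0.2, -5.1]
grip_width: 0.0335
grasp_force: 49.8
```

```bash
python3 -c "
from h import *
st()"
```

```text
t 7.85 pos [ 0.5942 -0.0392  0.1419] rot [1.7994e+02 5.0000e-02 1.7497e+02] F [ 0.26  0.2  -5.1 ] M [ 0.063  0.026 -0.006] w 0.0335 gf 49.816823413129896 q7 89.3
```

{"op": "servo_tool", "data": {
  "series": [
    [[0,0,0.002,0,0,0,0],[0,0,0.004,0,0,0,0],[0,0,0.006,0,0,0,0],[0,0,0.006,0,0,0,0]]
  ]
}}

```text
time_s: 8.18
tool_pos: [0.5942, -0.0392, 0.1402]
tool_rot: [179.9, 0.1, 175.0]
force: [-0.1, -0.1, -4.8]
grip_width: 0.0336
grasp_force: 49.8
```

```bash
python3 -c "
from h import *
st()"
```

```text
t 8.18 pos [ 0.5942 -0.0392  0.1402] rot [1.7994e+02 6.0000e-02 1.7496e+02] F [-0.1  -0.08 -4.84] M [ 0.064 -0.017  0.006] w 0.0336 gf 49.81696652015671 q7 89.3
```

{"op": "servo_tool", "data": {
  "series": [
    [[0,0,0.003,0,0,0,0],[0,0,0.006,0,0,0,0],[0,0,0.009,0,0,0,0],[0,0,0.012,0,0,0,0],[0,0,0.012,0,0,0,0]]
  ]
}}

```text
time_s: 8.6
tool_pos: [0.5942, -0.0392, 0.1365]
tool_rot: [179.9, 0.0, 175.0]
force: [-0.5, 0.7, -5.2]
grip_width: 0.0335
grasp_force: 49.8
```

```bash
python3 -c "
from h import *
st()"
```

```text
t 8.6 pos [ 0.5942 -0.0392  0.1365] rot [1.7995e+02 5.0000e-02 1.7496e+02] F [-0.48  0.72 -5.21] M [ 0.042 -0.006 -0.046] w 0.0335 gf 49.816963052144274 q7 89.4
```

{"op": "servo_tool", "data": {
  "series": [
    [[0,0,0.004,0,0,0,0],[0,0,0.008,0,0,0,0],[0,0,0.012,0,0,0,0],[0,0,0.016,0,0,0,0],[0,0,0.02,0,0,0,0],[0,0,0.024,0,0,0,0],[0,0,0.028,0,0,0,0],[0,0,0.028,0,0,0,0],[0,0,0.028,0,0,0,0]]
  ]
}}

```text
time_s: 9.35
tool_pos: [0.5943, -0.0392, 0.1283]
tool_rot: [179.9, 0.1, 175.0]
force: [-0.5, -0.2, -4.4]
grip_width: 0.0336
grasp_force: 49.8
```

```bash
python3 -c "
from h import *
st()"
```

```text
t 9.35 pos [ 0.5943 -0.0392  0.1283] rot [1.7994e+02 7.0000e-02 1.7496e+02] F [-0.52 -0.22 -4.4 ] M [ 0.067 -0.031 -0.021] w 0.0336 gf 49.81700871605426 q7 89.5
```

{"op": "servo_tool", "data": {
  "series": [
    [[0,0,0,0,0,0.017,0],[0,0,0,0,0,0.034,0],[0,0,0.001,0,0,0.051,0],[0,0,0.001,0,0,0.068,0],[0,0,0.001,0,0,0.085,0],[0,0,0.002,0,0,0.102,0],[0,0,0.002,0,0,0.119,0],[0,0,0.002,0,0,0.136,0],[0,0,0.002,0,0,0.153,0],[0,0,0.002,0,0,0.17,0],[0,0,0.002,0,0,0.17,0]]
  ]
}}

```text
time_s: 10.27
tool_pos: [0.5942, -0.0386, 0.1279]
tool_rot: [179.9, 0.0, 144.3]
force: [-1.0, 0.7, -4.4]
grip_width: 0.0339
grasp_force: 49.8
```

```bash
python3 -c "
from h import *
st()"
```

```text
t 10.27 pos [ 0.5942 -0.0386  0.1279] rot [179.9    0.   144.34] F [-0.98  0.74 -4.43] M [0.23  0.288 0.132] w 0.0339 gf 49.8438763723243 q7 59.7
```

{"op": "servo_tool", "data": {
  "series": [
    [[0,0,0,0,0,0.022,0],[0,0,0,0,0,0.044,0],[0,0,0.001,0,0,0.066,0],[0,0,0.001,0,0,0.088,0],[0,0,0.001,0,0,0.11,0],[0,0,0.002,0,0,0.132,0],[0,0,0.002,0,0,0.154,0],[0,0,0.002,0,0,0.176,0],[0,0,0.002,0,0,0.198,0],[0,0,0.003,0,0,0.22,0],[0,0,0.003,0,0,0.242,0],[0,0,0.003,0,0,0.242,0]]
  ]
}}

```text
time_s: 11.27
tool_pos: [0.5947, -0.0378, 0.1272]
tool_rot: [179.9, -0.1, 100.9]
force: [-0.1, 2.8, -3.3]
grip_width: 0.0335
grasp_force: 49.8
```

```bash
python3 -c "
from h import *
st()"
```

```text
t 11.27 pos [ 0.5947 -0.0378  0.1272] rot [ 1.7986e+02 -1.2000e-01  1.0086e+02] F [-0.15  2.77 -3.29] M [0.718 0.074 0.047] w 0.0335 gf 49.84148192801513 q7 17.7
```

{"op": "servo_tool", "data": {
  "series": [
    [[0,0,0,0,0,0.022,0],[0,0,0,0,0,0.044,0],[0,0,0.001,0,0,0.066,0],[0,0,0.001,0,0,0.088,0],[0,0,0.001,0,0,0.11,0],[0,0,0.002,0,0,0.132,0],[0,0,0.002,0,0,0.154,0],[0,0,0.002,0,0,0.176,0],[0,0,0.002,0,0,0.198,0],[0,0,0.003,0,0,0.22,0],[0,0,0.003,0,0,0.242,0],[0,0,0.003,0,0,0.242,0]]
  ]
}}

```text
time_s: 12.27
tool_pos: [0.5955, -0.0375, 0.1265]
tool_rot: [179.9, -0.3, 57.4]
force: [1.9, 4.0, -5.5]
grip_width: 0.0338
grasp_force: 49.8
```

```bash
python3 -c "
from h import *
st()"
```

```text
t 12.27 pos [ 0.5955 -0.0375  0.1265] rot [179.9   -0.25  57.38] F [ 1.9   3.96 -5.52] M [ 1.056 -0.531  0.113] w 0.0338 gf 49.8384803510271 q7 -24.2
```

{"op": "servo_tool", "data": {
  "series": [
    [[0.002,0,0,0,0,0.014,0],[0.004,0,0,0,0,0.028,0],[0.004,0,0.001,0,0,0.042,0],[0.004,0,0.001,0,0,0.056,0],[0.004,0,0.001,0,0,0.07,0],[0.004,0,0.001,0,0,0.084,0],[0.004,0,0.001,0,0,0.098,0],[0.004,0,0.002,0,0,0.112,0],[0.004,0,0.002,0,0,0.126,0],[0.004,0,0.002,0,0,0.126,0],[0.004,0,0.002,0,0,0.126,0]]
  ]
}}

```text
time_s: 13.18
tool_pos: [0.5961, -0.0375, 0.126]
tool_rot: [180.0, -0.2, 34.8]
force: [2.7, 2.7, -3.3]
grip_width: 0.0337
grasp_force: 49.8
```

```bash
python3 -c "
from h import *
st()"
```

```text
t 13.18 pos [ 0.5961 -0.0375  0.126 ] rot [179.96  -0.24  34.81] F [ 2.66  2.72 -3.25] M [ 0.931 -0.68   0.14 ] w 0.0337 gf 49.84115696861409 q7 -45.9
```

{"op": "servo_tool", "data": {
  "series": [
    [[0.002,0,0,0,0,0.011,0],[0.004,0,0,0,0,0.022,0],[0.004,0,0,0,0,0.033,0],[0.004,0,0.001,0,0,0.033,0],[0.004,0,0.001,0,0,0.033,0]]
  ]
}}

```text
time_s: 13.6
tool_pos: [0.5966, -0.0374, 0.1259]
tool_rot: [180.0, -0.2, 28.8]
force: [0.8, 2.1, 0.1]
grip_width: 0.0337
grasp_force: 49.8
```

```bash
python3 -c "
from h import *
st()"
```

```text
t 13.6 pos [ 0.5966 -0.0374  0.1259] rot [ 1.7999e+02 -1.7000e-01  2.8790e+01] F [0.82 2.12 0.09] M [ 0.807 -0.245  0.195] w 0.0337 gf 49.84927000128664 q7 -51.6
```

{"op": "servo_tool", "data": {
  "series": [
    [[0,0,0,0,0,0.011,0],[0,0,0,0,0,0.022,0],[0,0,0,0,0,0.033,0],[0,0,0,0,0,0.033,0],[0,0,0,0,0,0.033,0]]
  ]
}}

```text
time_s: 14.02
tool_pos: [0.5967, -0.0375, 0.1258]
tool_rot: [180.0, -0.2, 22.8]
force: [3.3, 2.7, -0.2]
grip_width: 0.0334
grasp_force: 49.8
```

```bash
python3 -c "
from h import *
st()"
```

```text
t 14.02 pos [ 0.5967 -0.0375  0.1258] rot [180.    -0.18  22.82] F [ 3.26  2.67 -0.2 ] M [ 0.741 -0.379  0.12 ] w 0.0334 gf 49.84991784556769 q7 -57.3
```

{"op": "servo_tool", "data": {
  "series": [
    [[0,0,0,0,0,0.011,0],[0,0,0,0,0,0.022,0],[0,0,0,0,0,0.033,0],[0,0,0,0,0,0.033,0],[0,0,0,0,0,0.033,0]]
  ]
}}

```text
time_s: 14.43
tool_pos: [0.5967, -0.0375, 0.1257]
tool_rot: [-180.0, -0.2, 16.9]
force: [3.0, 2.6, 0.3]
grip_width: 0.0331
grasp_force: 49.9
```

```bash
python3 -c "
from h import *
st()"
```

```text
t 14.43 pos [ 0.5967 -0.0375  0.1257] rot [-180.     -0.18   16.86] F [3.04 2.56 0.29] M [ 0.727 -0.64   0.156] w 0.0331 gf 49.85082168714143 q7 -63.0
```

{"op": "servo_tool", "data": {
  "series": [
    [[0,0,0,0,0,0.011,0],[0,0,0,0,0,0.022,0],[0,0,0,0,0,0.033,0],[0,0,0,0,0,0.033,0],[0,0,0,0,0,0.033,0]]
  ]
}}

```text
time_s: 14.85
tool_pos: [0.5967, -0.0376, 0.1256]
tool_rot: [-180.0, -0.2, 10.9]
force: [3.1, 2.9, 0.5]
grip_width: 0.0339
grasp_force: 49.9
```

```bash
python3 -c "
from h import *
st()"
```

```text
t 14.85 pos [ 0.5967 -0.0376  0.1256] rot [-179.99   -0.18   10.92] F [3.11 2.91 0.49] M [ 0.667 -0.836  0.171] w 0.0339 gf 49.851496514165774 q7 -68.6
```

{"op": "servo_tool", "data": {
  "series": [
    [[0,0,0,0,0,0.011,0],[0,0,0,0,0,0.022,0],[0,0,0,0,0,0.033,0],[0,0,0,0,0,0.033,0],[0,0,0,0,0,0.033,0]]
  ]
}}

```text
time_s: 15.27
tool_pos: [0.5967, -0.0377, 0.1254]
tool_rot: [-180.0, -0.2, 5.0]
force: [4.6, 1.5, 0.8]
grip_width: 0.0336
grasp_force: 49.9
```

```bash
python3 -c "
from h import *
st()"
```

```text
t 15.27 pos [ 0.5967 -0.0377  0.1254] rot [-1.7998e+02 -1.7000e-01  4.9700e+00] F [4.63 1.53 0.85] M [ 0.502 -1.06   0.148] w 0.0336 gf 49.85136471921578 q7 -74.3
```

{"op": "servo_tool", "data": {
  "series": [
    [[0.002,0,0,0,0,0.011,0],[0.003,0,0,0,0,0.022,0],[0.003,0,0,0,0,0.033,0],[0.003,0,0,0,0,0.033,0],[0.003,0,0,0,0,0.033,0]]
  ]
}}

```text
time_s: 15.68
tool_pos: [0.5971, -0.0378, 0.1254]
tool_rot: [-180.0, -0.1, -1.0]
force: [2.7, 0.8, 1.8]
grip_width: 0.0337
grasp_force: 49.9
```

```bash
python3 -c "
from h import *
st()"
```

```text
t 15.68 pos [ 0.5971 -0.0378  0.1254] rot [-1.7997e+02 -1.1000e-01 -9.8000e-01] F [2.65 0.77 1.82] M [ 0.453 -0.801  0.099] w 0.0337 gf 49.853784756269306 q7 -79.9
```

{"op": "servo_tool", "data": {
  "series": [
    [[0,0,0,0,0,0.011,0],[0,0,0,0,0,0.022,0],[0,0,0,0,0,0.033,0],[0,0,0,0,0,0.033,0],[0,0,0,0,0,0.033,0]]
  ]
}}

```text
time_s: 16.1
tool_pos: [0.5971, -0.0379, 0.1253]
tool_rot: [-180.0, -0.1, -6.9]
force: [3.2, 1.0, 2.1]
grip_width: 0.0334
grasp_force: 49.9
```

```bash
python3 -c "
from h import *
st()"
```

```text
t 16.1 pos [ 0.5971 -0.0379  0.1253] rot [-1.7997e+02 -1.1000e-01 -6.9300e+00] F [3.18 0.99 2.12] M [ 0.275 -0.884  0.108] w 0.0334 gf 49.85705367755145 q7 -85.5
```

{"op": "servo_tool", "data": {
  "series": [
    [[0,0,0,0,0,0.011,0],[0,0,0,0,0,0.022,0],[0,0,0,0,0,0.033,0],[0,0,0,0,0,0.033,0],[0,0,0,0,0,0.033,0]]
  ]
}}

```text
time_s: 16.52
tool_pos: [0.5971, -0.038, 0.1253]
tool_rot: [-180.0, -0.1, -12.9]
force: [4.5, 0.3, 2.0]
grip_width: 0.0335
grasp_force: 49.9
```

```bash
python3 -c "
from h import *
st()"
```

```text
t 16.52 pos [ 0.5971 -0.038   0.1253] rot [-1.7996e+02 -1.1000e-01 -1.2870e+01] F [4.47 0.26 1.96] M [ 0.119 -0.987  0.173] w 0.0335 gf 49.86518816440366 q7 -91.1
```

{"op": "servo_tool", "data": {
  "series": [
    [[0.001,0,0,0,0,0.01,0],[0.002,0,0,0,0,0.02,0],[0.002,0,0,0,0,0.03,0],[0.002,0,0,0,0,0.03,0],[0.002,0,0,0,0,0.03,0]]
  ]
}}

```text
time_s: 16.93
tool_pos: [0.5974, -0.0381, 0.1253]
tool_rot: [-180.0, -0.1, -18.3]
force: [2.4, -0.3, 3.8]
grip_width: 0.0334
grasp_force: 49.9
```

```bash
python3 -c "
from h import *
st()"
```

```text
t 16.93 pos [ 0.5974 -0.0381  0.1253] rot [-1.7996e+02 -7.0000e-02 -1.8260e+01] F [ 2.42 -0.31  3.75] M [-0.039 -0.704  0.261] w 0.0334 gf 49.88827888970263 q7 -96.1
```

{"op": "servo_tool", "data": {
  "series": [
    [[0,0,0,0,0,0.006,0],[0,0,0,0,0,0.012,0],[0,0,0,0,0,0.017,0],[0,0,0,0,0,0.017,0],[0,0,0,0,0,0.017,0]]
  ]
}}

```text
time_s: 17.35
tool_pos: [0.5975, -0.0382, 0.1252]
tool_rot: [-180.0, -0.1, -21.4]
force: [2.0, -2.0, 4.7]
grip_width: 0.0336
grasp_force: 50.0
```

```bash
python3 -c "
from h import *
st()"
```

```text
t 17.35 pos [ 0.5975 -0.0382  0.1252] rot [-1.7996e+02 -7.0000e-02 -2.1410e+01] F [ 2.04 -2.03  4.69] M [-0.47  -0.564  0.554] w 0.0336 gf 50.00641725724563 q7 -99.1
```

{"op": "servo_tool", "data": {
  "series": [
    [[0,0,0,0,0,-0.008,0],[0,0,0,0,0,-0.016,0],[0,0,0,0,0,-0.024,0],[0,0,0,0,0,-0.024,0]]
  ]
}}

```text
time_s: 17.68
tool_pos: [0.5974, -0.0381, 0.1253]
tool_rot: [-179.9, -0.1, -17.1]
force: [2.0, -1.0, 5.6]
grip_width: 0.0337
grasp_force: 49.8
```

```bash
python3 -c "
from h import *
st()"
```

```text
t 17.68 pos [ 0.5974 -0.0381  0.1253] rot [-1.7992e+02 -6.0000e-02 -1.7100e+01] F [ 1.96 -1.05  5.56] M [-0.403 -0.486  0.045] w 0.0337 gf 49.84858244424686 q7 -95.0
```

{"op": "servo_tool", "data": {
  "series": [
    [[0,0,-0.01,0,0,0,0],[0,0,-0.025,0,0,0,0],[0,0,-0.04,0,0,0,0],[0,0,-0.06,0,0,0,0],[0,0,-0.08,0,0,0,0],[0,0,-0.1,0,0,0,0],[0,0,-0.15,0,0,0,0],[0,0,-0.22,0,0,0,0],[0,0,-0.3,0,0,0,0],[0,0,-0.3,0,0,0,0],[0,0,-0.3,0,0,0,0]]
  ]
}}

```text
time_s: 18.6
tool_pos: [0.5977, -0.0375, 0.216]
tool_rot: [-179.8, -0.1, -17.1]
force: [0.0, 0.2, -5.7]
grip_width: 0.0338
grasp_force: 50.0
```

```bash
python3 -c "
from h import *
st(); plan(.54,-.12,.213,64); plan(.478,-.2928,.213,88)
t=cam('top'); C=cloud(t)[140:200,250:330].reshape(-1,3); C=C[(C[:,2]>.05)&(C[:,2]<.08)]; print(len(C),np.median(C,0))"
```

```text
t 18.6 pos [ 0.5977 -0.0375  0.216 ] rot [-1.7984e+02 -1.4000e-01 -1.7090e+01] F [ 0.05  0.23 -5.68] M [-0.008  0.174  0.001] w 0.0338 gf 49.978215683513554 q7 -97.6
plan [-0.1029, 0.3192, 0.009] [-0.0002, -0.0012, -0.4505]
plan [-0.1312, 0.9305, 0.0073] [0.0001, -0.0013, -0.5838]
1073 [ 0.57967493 -0.04003011  0.06404347]
```

{"op": "servo_tool", "data": {
  "series": [
    [[-0.131,0.93,0,0,0,-0.584,0],[-0.131,0.93,0,0,0,-0.584,0],[-0.131,0.93,0,0,0,-0.584,0],[-0.131,0.93,0,0,0,-0.584,0],[-0.131,0.93,0,0,0,-0.584,0],[-0.131,0.93,0,0,0,-0.584,0],[-0.131,0.93,0,0,0,-0.584,0],[-0.131,0.93,0,0,0,-0.584,0],[-0.131,0.93,0,0,0,-0.584,0],[-0.131,0.93,0,0,0,-0.584,0],[-0.131,0.93,0,0,0,-0.584,0],[-0.131,0.93,0,0,0,-0.584,0]]
  ]
}}

```text
time_s: 19.65
tool_pos: [0.4764, -0.2919, 0.2124]
tool_rot: [-179.8, -0.1, 66.7]
force: [0.8, -0.0, -5.9]
grip_width: 0.0334
grasp_force: 50.0
```

```bash
python3 -c "
from h import *
st(); plan(.478,-.2928,.18,88)"
```

```text
t 19.65 pos [ 0.4764 -0.2919  0.2124] rot [-1.798e+02 -1.000e-01  6.667e+01] F [ 0.75 -0.04 -5.87] M [-0.069  0.057 -0.005] w 0.0334 gf 49.97810807690257 q7 11.3
plan [-0.0009, 0.0066, 0.1079] [-0.001, -0.0007, -0.1185]
```

{"op": "servo_tool", "data": {
  "series": [
    [[-0.001,0.006,0.05,0,0,-0.1185,0],[-0.001,0.006,0.08,0,0,-0.1185,0],[-0.001,0.006,0.12,0,0,-0.1185,0],[-0.001,0.006,0.15,0,0,-0.1185,0],[-0.001,0.006,0.15,0,0,-0.1185,0],[-0.001,0.006,0.15,0,0,-0.1185,0],[-0.001,0.006,0.15,0,0,-0.1185,0]]
  ]
}}

```text
time_s: 20.23
tool_pos: [0.4793, -0.2938, 0.1697]
tool_rot: [179.9, -0.1, 87.5]
force: [-0.8, 0.0, -4.2]
grip_width: 0.0337
grasp_force: 50.0
```

```bash
python3 -c "
from h import *
st(); plan(.478,-.2928,.145,88)
c=cam('wrist'); print(proj(c,[.478,-.2928,.055])); save(c,'w5.png',(265,160,385,290),5); h=cam('scene'); save(h,'s5.png',(320,220,420,320),6); print(at_depth(h,386,265))"
```

```text
t 20.23 pos [ 0.4793 -0.2938  0.1697] rot [ 1.7994e+02 -5.0000e-02  8.7530e+01] F [-0.76  0.02 -4.22] M [-0.069  0.049  0.028] w 0.0337 gf 49.980686131166294 q7 33.2
plan [0.003, -0.0047, 0.0823] [0.0003, -0.0003, -0.0026]
[319.44199592 237.66483438]
[ 0.47097557 -0.30091556  0.12730782]
```

View pics/w5.png

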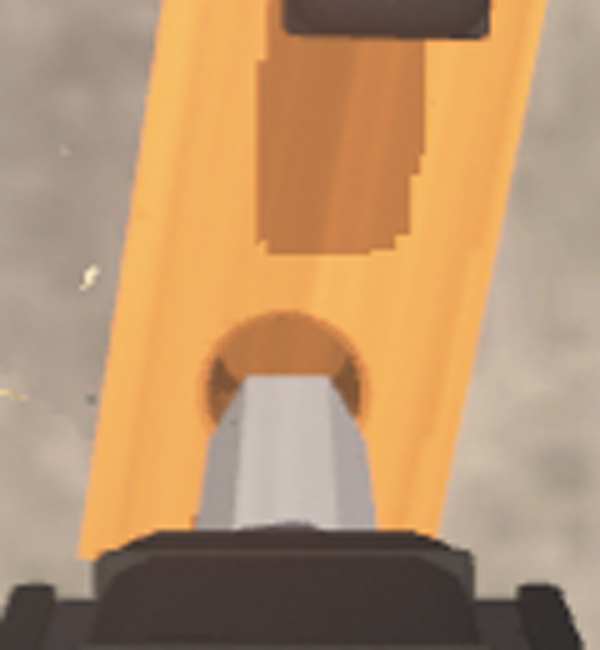

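View pics/s5.png

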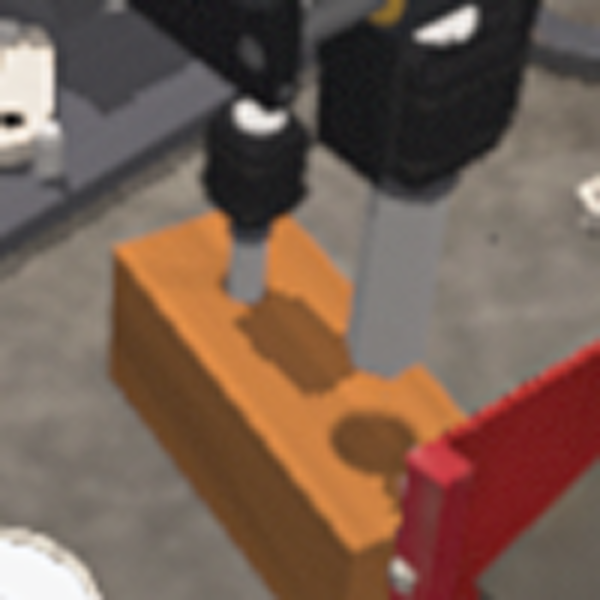

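The wrist crop shows the hole's ellipse centred at about (285,392) and the key tip's edge at (287,375). The scene crop shows the key upright over the stand, with the small key undisturbed.

```bash
python3 -c "
from h import *
st(); c=cam('wrist'); p=np.array([.4793,-.2938,.1697])
print('edge pred',proj(c,p+[0,.0065,-.0853]),'obs',[322.5,235]); print('hole pred',proj(c,[.478,-.2928,.055]),'obs',[322,238.4]); print(proj(c,[.478,-.2918,.055]),proj(c,[.479,-.2928,.055]))
plan(.4785,-.293,.145,88)"
```

```text
t 20.33 pos [ 0.4797 -0.2939  0.1703] rot [ 1.7987e+02 -4.0000e-02  8.7590e+01] F [-0.6   0.68 -4.51] M [-0.014  0.045  0.045] w 0.0336 gf 49.98070970133995 q7 33.2
edge pred [320.0215809  240.03671887] obs [322.5, 235]
hole pred [318.73015055 237.26196039] obs [322, 238.4]
[318.67357661 236.02538924] [320.00569381 237.20893519]
plan [0.003, -0.0045, 0.0845] [0.0008, -0.0002, -0.0022]
```

```bash
python3 -c "
from h import *
h=cam('scene')
print('tip',at_z(h,320+387/6,220+362/6,.0845),'hole',at_z(h,320+375/6,220+442/6,.055))
a=proj(h,[.4795,-.294,.1645-.0]);
for z in (.0845,.12,.16): u=proj(h,[.4795,-.294,z]); print(z,(u-[320,220])*6)
u=proj(h,[.478,-.2928,.055]); print('holepred crop',(u-[320,220])*6)
u=proj(h,[.4795,-.290,.0845]); print('tip alt',(u-[320,220])*6)
"
```

```text
tip [ 0.47851737 -0.29565718  0.0845    ] hole [ 0.47646908 -0.29676654  0.055     ]
0.0845 [385.23091376 357.10354213]
0.12 [397.42632186 262.63408142]
0.16 [412.12297147 149.12592006]
holepred crop [368.85305644 431.52602033]
tip alt [374.90855976 349.13955898]
```

{"op": "servo_tool", "data": {
  "series": [
    [[-0.003,-0.004,0,0,0,0,0],[-0.003,-0.004,0.03,0,0,0,0],[-0.003,-0.004,0.06,0,0,0,0],[-0.003,-0.004,0.09,0,0,0,0],[-0.003,-0.004,0.1,0,0,0,0],[-0.003,-0.004,0.107,0,0,0,0],[-0.003,-0.004,0.107,0,0,0,0]]
  ]
}}

```text
time_s: 21.02
tool_pos: [0.4778, -0.2944, 0.1368]
tool_rot: [180.0, -0.1, 87.7]
force: [1.0, -0.1, -4.0]
grip_width: 0.0336
grasp_force: 50.0
```

```bash
python3 -c "
from h import *
st()"
```

```text
t 21.02 pos [ 0.4778 -0.2944  0.1368] rot [ 1.7999e+02 -6.0000e-02  8.7650e+01] F [ 0.95 -0.07 -4.  ] M [-0.066  0.081 -0.047] w 0.0336 gf 49.980590217746794 q7 34.5
```

{"op": "servo_tool", "data": {
  "series": [
    [[0,0,0.004,0,0,0,0],[0,0,0.008,0,0,0,0],[0,0,0.012,0,0,0,0],[0,0,0.016,0,0,0,0],[0,0,0.02,0,0,0,0],[0,0,0.02,0,0,0,0]]
  ]
}}

```text
time_s: 21.52
tool_pos: [0.4781, -0.2945, 0.1314]
tool_rot: [179.9, -0.1, 87.7]
force: [0.2, 0.2, -5.5]
grip_width: 0.0337
grasp_force: 50.0
```

```bash
python3 -c "
from h import *
st()"
```

```text
t 21.52 pos [ 0.4781 -0.2945  0.1314] rot [ 1.7993e+02 -6.0000e-02  8.7660e+01] F [ 0.18  0.17 -5.48] M [-0.063  0.038 -0.015] w 0.0337 gf 49.98000975305331 q7 34.8
```

{"op": "servo_tool", "data": {
  "series": [
    [[0,0,0.01,0,0,0,0],[0,0,0.02,0,0,0,0],[0,0,0.03,0,0,0,0],[0,0,0.04,0,0,0,0],[0,0,0.05,0,0,0,0],[0,0,0.06,0,0,0,0],[0,0,0.07,0,0,0,0],[0,0,0.08,0,0,0,0],[0,0,0.09,0,0,0,0],[0,0,0.1,0,0,0,0],[0,0,0.11,0,0,0,0],[0,0,0.11,0,0,0,0]]
  ]
}}

```text
time_s: 22.52
tool_pos: [0.478, -0.2945, 0.0979]
tool_rot: [180.0, -0.1, 87.7]
force: [-0.6, -0.2, -5.2]
grip_width: 0.0331
grasp_force: 50.0
```

```bash
python3 -c "
from h import *
st()"
```

```text
t 22.52 pos [ 0.478  -0.2945  0.0979] rot [ 1.7996e+02 -5.0000e-02  8.7660e+01] F [-0.59 -0.23 -5.16] M [-0.183 -0.015 -0.012] w 0.0331 gf 49.978861137642525 q7 36.1
```

Lower about 2.5 mm more until it bears, then check.

{"op": "servo_tool", "data": {
  "series": [
    [[0,0,0.003,0,0,0,0],[0,0,0.006,0,0,0,0],[0,0,0.008,0,0,0,0],[0,0,0.008,0,0,0,0]]
  ]
}}

```text
time_s: 22.85
tool_pos: [0.4782, -0.2945, 0.0961]
tool_rot: [179.9, -0.1, 87.7]
force: [-0.8, 0.0, -5.4]
grip_width: 0.0335
grasp_force: 50.0
```

```bash
python3 -c "
from h import *
st()"
```

```text
t 22.85 pos [ 0.4782 -0.2945  0.0961] rot [ 1.7992e+02 -6.0000e-02  8.7660e+01] F [-0.84  0.05 -5.4 ] M [-0.076  0.057  0.034] w 0.0335 gf 49.98007101385156 q7 36.2
```

{"op": "servo_tool", "data": {
  "series": [
    [[0,0,0.002,0,0,0,0],[0,0,0.002,0,0,0,0.6],[0,0,0.002,0,0,0,0.9],[0,0,0.002,0,0,0,0.9],[0,0,0.002,0,0,0,0.9],[0,0,0.002,0,0,0,0.9],[0,0,0.002,0,0,0,0.9],[0,0,-0.1,0,0,0,0.9],[0,0,-0.2,0,0,0,0.9],[0,0,-0.4,0,0,0,0.9],[0,0,-0.5,0,0,0,0.9],[0,0,-0.5,0,0,0,0.9]]
  ]
}}

```text
time_s: 23.85
tool_pos: [0.4808, -0.297, 0.2537]
tool_rot: [179.3, 0.1, 87.6]
force: [0.2, -0.8, 0.9]
grip_width: 0.078
grasp_force: 0.0
```

```bash
python3 -c "
from h import *
st(); 
c=cam('wrist'); P=cloud(c).reshape(-1,3)
P=P[(abs(P[:,0]-.477)<.035)&(abs(P[:,1]+.293)<.035)&(P[:,2]>.122)&(P[:,2]<.145)]
print(len(P),np.median(P,0),cv2.minAreaRect((P[:,:2]*1000).astype(np.float32)))
t=cam('top'); C=cloud(t); P=C[200:245,405:450].reshape(-1,3); P=P[(P[:,2]>.122)&(P[:,2]<.145)]; print(len(P),np.median(P,0),cv2.minAreaRect((P[:,:2]*1000).astype(np.float32)))
P=C[200:235,370:405].reshape(-1,3); P=P[(P[:,2]>.11)&(P[:,2]<.126)]; print('thin',np.median(P,0))
P=C[140:200,250:330].reshape(-1,3); P=P[(P[:,2]>.05)&(P[:,2]<.08)]; print('strap',np.median(P,0)); c=cam('wrist')"
```

```text
t 23.85 pos [ 0.4808 -0.297   0.2537] rot [1.793e+02 1.500e-01 8.763e+01] F [ 0.21 -0.8   0.92] M [-0.168 -0.003  0.038] w 0.078 gf 0.0 q7 31.4
1730 [ 0.47891114 -0.29034475  0.13197871] ((478.75115966796875, -291.8872375488281), (33.65182113647461, 33.56163787841797), 88.2184066772461)
322 [ 0.47862546 -0.28735065  0.13159119] ((476.96826171875, -291.3669128417969), (31.948457717895508, 34.57984161376953), 88.55380249023438)
thin [ 0.49148694 -0.22184044  0.11913215]
strap [ 0.60019325 -0.03751163  0.0643555 ]
```

```bash
python3 -c "
from h import *
print(env.sign_off())"
```

```text
the job is handed in; nothing more can be done
None
```

The job is handed in, though sign-off gave no verdict: the screw was turned about 195° clockwise until torque rose to 0.55 N m, the strap came down about 3.4 mm, and the thicker key stands released in its own hole.

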